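# Ready the tea dispenser for filling

## Robot

A 6-joint arm with a two-finger parallel gripper is mounted at the origin on the work surface. World frame = base frame: x ahead of the robot, y to its left, z up, the work surface at z = 0. Lengths are in m, angles in degrees, forces in N, time in s.
With the tool pointing down it reaches from about 0.35 to 0.875 m from the base axis. Payload 15.5 kg.
Tool frame: the origin (TCP) lies between the finger pads, 19 mm behind the fingertips; this is the grasp point; z points along the fingers, y is the line along which they close (so a half turn about z gives the same grasp; the last joint's range is limited). The gripper opens to 85 mm and grips with 20 to 120 N. Pads are 22 mm wide; open, the fingers measure 114 mm over their backs; the gripper's body (76 mm by 85 mm) begins 54 mm behind the grasp point. The pads swing forward as they close: fully open they stand 13 mm farther back than shut.
Start: joints at [61.507, 28.281, 77.091, -0, 74.628, -5.472], TCP at [0.244, 0.575, 0.25] pointing down, gripper open.
Joint ranges: [-166.48, 166.48], [-47.26, 123.95], [12.59, 153.08], [-70.14, 250.14], [6.76, 159.57], [-176.63, 176.63]. Speed limits (degrees/s): [108.29, 108.29, 147.25, 172.46, 172.46, 172.46].

## Interface

Orientations are given as [roll, pitch, yaw] about the fixed x, y, z axes, in that order (R = Rz(yaw) Ry(pitch) Rx(roll)).
In Python, from plant import observe, vision, order gives the robot as it stands. The module is installed in compiled form; this text tells all that it offers.
- The arm moves only by the tool drive_tool, never from a script. Its argument "increments" is a list of rows, each a list of 7 numbers: the shift along the tool's x, y, z in a scale on which 1.0 is 80 cm, then the turn, a rotation vector about the tool's x, y, z in normalised numbers (1 is pi rad), then the closure, from -1 (fully open) to 1 (shut). A call has 1 to 12 rows; each row is the pose to reach, as a shift and turn from the pose commanded when the call began, along the tool's axes at that moment; what a row does not reach only later rows make up. A row lasts 1/8 s, in which the tool goes at most 62.5 mm and 10.7 degrees, less where a joint would pass 70% of its speed; a pose out of reach is approached as far as the arm can. A call with a gripper value outside its range is refused whole. The fingers move at their own pace and stop on an object; "newtons" is the grip in N (left out, the last holds). Time passes only in rows, so rows that repeat a pose let the fingers close. It gives the time, the measured TCP pose, the force, the opening and the grip force at its end, in the units of the state.
- observe(): the state, without advancing time (a new reading comes with each control period).
- vision.read_camera(name): name is "scene" or "top" or "wrist"; returns (picture, depth): 384x512x3 uint8, red, green, blue; 384x512 float32, m along the optical axis (not along the pixel's ray), 0 where there is no reading.
- vision.camera_info(name): a dict with "fx", "fy", "cx", "cy" (pixels), "pose" (4x4, takes a point from camera to world coordinates). Camera axes: x right, y up, looking along -z (the intrinsics and any distortion apply to the point x, -y, -z); pixel columns grow to the right and rows downward; lengths in m; the calibration is good to about 2 mm. A picture is of the moment at which its call begins: read the wrist's pose just before it. camera_info takes no time and is no camera call; for the wrist camera it gives the pose at the moment of the call.
- order.close_job(): hands the job in; it is judged then, once.
Trained networks look in the newest picture that a camera, given by its name, has taken for a name from the list of things; names that differ only in an ending like _2 or _b are one class to them, and where a whole thing is asked for, a point or a joint stands for the part that bears it (a point fixed in the world has none). Each returns a list of dicts, best first, with "p" (0 to 1); they miss things now and then, are a little off and sometimes report something else, mostly with a low value. They report only what shows in the picture. A call takes as long as a camera call.
- vision.outline_of(camera, name): "mask" (384x512 bool, what is visible of it) and "rect" ([left, top, right, bottom] in pixels, round what is visible of it).
The state is a dict: "clock": time; "joint_pos": joint angles; "qvel": joint speeds; "tau": joint torques, N m; "position": TCP position; "tcp_rot": TCP orientation; "wrist_force": force on the tool from outside, world axes, zero at the start; "wrist_torque": the same for the moment, N m; "width": finger opening in m; "finger_force": force on a finger pad.
Only numpy, scipy, OpenCV 4.12 (cv2) and the standard library are available. Lean on these libraries where they do the work, as an engineer would, in place of code of your own. Each camera call takes 0.05 s, during which the arm holds its last target. There are 200 camera calls.

## Task

Get the tea dispenser on the windowsill ready for filling: first raise its stiff lid by the knob to about 50 degrees from shut and leave it standing there by itself. Then pull the spring-loaded portion slide out by its post until its pointer is level with the clip on the front deck, and keep it there: finish while still holding the slide at the clip, as it springs back when let go. Do not shift the other things on the sill.

Things in the scene. Friction and masses are not known exactly. Their poses are not given: they have to be found in the camera images.
- caddy: Tea dispenser, fixed to the sill: a white open bin 130 x 130 mm, 70 mm tall (walls 6 mm), with a flat deck 10 mm high running 135 mm out in front of it (130 mm wide). Origin: centre of the bin's underside, on the sill; x points to the back (the hinge), so the front face is at x = -65 mm and the slide pulls out along -x; y left, z up.
- lid (a joint): Opening angle of the pale wooden lid in rad: 0 shut, grows as the front edge rises, stop at 1.9. Stiff hinge (about 0.35 N m of friction): it stays where it is left. Starts shut or slightly ajar (0 to 0.2). Lid 134 x 134 x 8 mm, 0.14 to 0.26 kg, hinged along y at the bin's back top edge.
- lid_hinge (a point): Point on the hinge axis, mid-width of the bin: 65 mm behind the bin's centre, 70 mm above the sill; the hinge axis runs along the dispenser's y.
- lid_knob (a point): Centre of the lid's wooden ball knob (26 mm diameter, on a 12 mm stem): with the lid shut 112 mm in front of the hinge axis and 36 mm above it (28 mm above the lid's upper face); moves about the hinge with the lid. Pinched along the dispenser's y it can turn between the fingers, so the tool can stay upright.
- slide: Portion slide: flat metal bar 50 mm wide, top face 26 mm above the sill, with an upright round steel post (16 mm diameter, 52 mm tall) near its outer end. Origin: the post's foot, on the bar's top, 120 mm in front of the bin's centre when home; axes as the dispenser's. Pulls out along the dispenser's -x, up to 70 mm; a spring draws it home: 2.4 N at home plus 0.12 N per mm.
- slide_post (a point): Point on the post's axis at the height to grip, 60 mm above the sill (the post's top is at 78 mm).
- pointer (a point): End of the slide's pointer, a 4 mm thick steel finger sticking out to the left (+y) of the bar, 27 mm above the sill; 40 mm behind the post (towards the bin), moves with the slide.
- clip: The mark: a small dark steel block on the left of the front deck, 5 mm thick along the pull, 20 mm wide, 16 mm tall, fixed. Origin: centre of its underside, on the deck; axes as the dispenser's. It stands 28 to 56 mm further out than the pointer at home; the pointer is level with it when both have the same x in the dispenser's frame.
- jar: Bystander: turquoise ceramic jar with clamp lid, 96 mm diameter, 132 mm tall; origin at its base.
- timer: Bystander: stainless egg timer, 64 mm diameter, 63 mm tall; origin at its base.
- jam_jar: Bystander: empty glass jam jar, 68 mm diameter, 90 mm tall; origin at its base.
- dish: Bystander: small white porcelain dish, 90 mm diameter, 20 mm tall; origin at its base.
- dipper: Bystander: wooden honey dipper lying on the sill, 156 mm long along its x, 26 mm thick; origin under its middle.
- spoon: Bystander: spoon lying on the sill, 150 mm long along its x; origin under its middle.

How it is judged:
By the outcome, as a careful person would: the job done as asked, in the order asked, and still so for the second after the job is handed in, while the arm keeps its last pose, push and grip.
It also fails if it takes over 45 s, if anything falls off the work surface, if the arm or the gripper's body presses on something with over 40 N, if the wrist force passes 120 N, or if a joint passes its speed limit or range.

## Working session

There is one attempt and no reset: what is moved stays moved. The work goes in short steps, Python scripts to look and compute and a tool call to move; the robot and the scene stay as the last step left them, time stands still between calls to the robot, and variables do not carry over. Pictures are saved under pics/ and viewed, at most 10 in all, crops included, and the job is handed in when it is done.

Besides the shell and the picture viewer there is one more tool, called after "Emit:" by a JSON object that holds its "name" and its "arguments", one argument or row to a line. drive_tool: Moves the arm, as the interface text tells. Its arguments: {"type":"object","properties":{"increments":{"type":"array","items":{"type":"array","items":{"type":"number"}}},"newtons":{"type":"number"}},"required":["increments"]}

```bash
mkdir -p pics; cat > h.py <<'E'
import numpy as np, cv2
from plant import observe, vision, order
def pts(cam, depth, mask, info=None):
    i=info or vision.camera_info(cam); v,u=np.nonzero(mask&(depth>0)); d=depth[v,u]
    p=np.c_[(u-i['cx'])/i['fx']*d, -(v-i['cy'])/i['fy']*d, -d]
    P=np.array(i['pose']); return p@P[:3,:3].T+P[:3,3]
def save(name,img): cv2.imwrite('pics/'+name,cv2.cvtColor(img,cv2.COLOR_RGB2BGR))
E
python3 - <<'E'
from h import *
print(observe())
ims=[]
for c in ("scene","top"):
    im,d=vision.read_camera(c); ims.append(im); np.savez(c,im=im,d=d)
    i=vision.camera_info(c); print(c,{k:(np.round(v,3).tolist() if k=='pose' else v) for k,v in i.items()})
    for n in ("caddy","lid_knob","lid","slide","slide_post","pointer","clip","jar","timer","jam_jar","dish","dipper","spoon"):
        for o in vision.outline_of(c,n)[:1]:
            p=pts(c,d,o['mask']); 
            print(c,n,round(o['p'],2),o['rect'],o['mask'].sum(),np.round(np.median(p,0),3) if len(p) else None,np.round(np.percentile(p,[2,98],axis=0),3).tolist() if len(p) else None)
save('a.png',cv2.resize(np.vstack(ims),(0,0),fx=.78,fy=.78))
E
```

```text
{'clock': 0.0, 'joint_pos': array([ 6.15066401e+01,  2.83122447e+01,  7.71285587e+01,  4.21830115e-04,
        7.46264936e+01, -5.47188688e+00]), 'qvel': array([-0.02140398, -0.00645682, -0.11384523,  0.03340813, -0.01898808,
        0.01393919]), 'tau': array([-2.18755798e-03, -8.82153153e+01, -3.83858442e+01, -2.20656616e-04,
        1.00267582e-02, -1.03677399e-05]), 'position': array([0.24425682, 0.57492685, 0.24942043]), 'tcp_rot': array([-1.79933048e+02, -6.82202314e-03,  1.56978411e+02]), 'wrist_force': array([ 0.65383829,  0.39819588, -0.57680955]), 'wrist_torque': array([-0.01781248, -0.01433843,  0.0305992 ]), 'finger_force': 0.0, 'width': 0.08562360144992825}
scene {'fx': 391.14016757802284, 'fy': 391.14016757802284, 'cx': 263.5030205511772, 'cy': 186.59636130857297, 'pose': [[-0.789, -0.48, 0.383, 0.945], [0.614, -0.633, 0.472, 0.494], [0.016, 0.607, 0.794, 0.876], [0.0, 0.0, 0.0, 1.0]]}
scene caddy 0.71 [232.1, 185.6, 335.4, 286.3] 5442 [0.624 0.149 0.08 ] [[0.448, 0.056, 0.003], [0.712, 0.223, 0.1]]
scene lid_knob 0.57 [233.4, 198.0, 309.9, 276.0] 3139 [0.639 0.152 0.08
[... 2156 characters left out ...]
078]]
top jar 0.82 [135.8, 172.3, 177.5, 212.4] 1240 [0.59  0.314 0.126] [[0.552, 0.278, 0.001], [0.637, 0.362, 0.134]]
top timer 0.93 [256.9, 155.2, 275.1, 179.9] 430 [0.671 0.016 0.055] [[0.648, -0.013, 0.0], [0.705, 0.044, 0.065]]
top jam_jar 0.56 [286.1, 142.1, 311.3, 171.8] 529 [ 0.699 -0.082  0.045] [[0.664, -0.109, 0.002], [0.728, -0.049, 0.093]]
top dish 0.7 [174.0, 215.2, 201.8, 247.4] 716 [0.492 0.247 0.011] [[0.452, 0.207, 0.001], [0.53, 0.284, 0.023]]
top dipper 0.8 [282.9, 179.0, 296.9, 232.8] 261 [ 0.571 -0.052  0.019] [[0.487, -0.064, 0.01], [0.641, -0.039, 0.029]]
top spoon 0.97 [153.8, 237.2, 170.4, 291.4] 380 [0.432 0.312 0.012] [[0.336, 0.286, -0.0], [0.468, 0.343, 0.023]]
```

View pics/a.png

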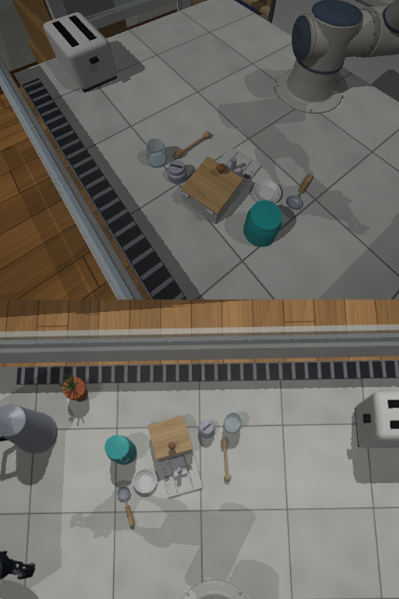

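The scene picture (upper half) shows the dispenser mid-image with its wooden lid around (213,185) and knob at (222,168). In the top view the lid is at (171,438), the post at about (178,472), and the dish is just left of the deck at (145,482). Next I'll fit the geometry.

```bash
cat > fit.py <<'E'
from h import *
from scipy.optimize import least_squares
for c in ("scene","top"):
    z=np.load(c+'.npz'); d=z['d']; p=pts(c,d,d>0)
    r=p[(p[:,0]>.42)&(p[:,0]<.73)&(p[:,1]>.03)&(p[:,1]<.24)]
    lid=r[(r[:,2]>.07)&(r[:,2]<.105)&(r[:,0]>.56)]
    # robust plane
    for k in range(5):
        A=np.c_[lid[:,:2],np.ones(len(lid))]; s=np.linalg.lstsq(A,lid[:,2],rcond=None)[0]
        lid=lid[abs(A@s-lid[:,2])<.003]
    (cx,cy),wh,a=cv2.minAreaRect((lid[:,:2]*1000).astype(np.float32))
    print(c,'lid rect',cx,cy,wh,a,'slope',s,'n',len(lid), 'z at c',s@[cx/1000,cy/1000,1])
    res=r[:,2]-np.c_[r[:,:2],np.ones(len(r))]@s
    kn=r[(res>.012)&(r[:,0]>.56)&(r[:,2]>.09)]
    f=least_squares(lambda q:np.linalg.norm(kn-q,axis=1)-.013,kn.mean(0)-[0,0,.005],loss='soft_l1',f_scale=.001).x
    print(' knob',len(kn),np.round(f,4),np.round(kn.max(0),4),np.round(kn.min(0),4))
    po=r[(r[:,2]>.04)&(r[:,0]<.555)]
    print(' post',len(po),np.round(np.median(po,0),4),np.round(np.percentile(po,[2,98],axis=0),4).tolist())
    dk=r[(r[:,2]>.005)&(r[:,2]<.016)&(r[:,0]<.57)&(r[:,1]<.2)]
    print(' deck',cv2.minAreaRect((dk[:,:2]*1000).astype(np.float32)))
E
python3 fit.py
```

```text
scene lid rect 640.9067993164062 149.65313720703125 (140.23036193847656, 134.57418823242188) 14.694079399108887 slope [-0.14988379 -0.03908388  0.18909853] n 2880 z at c 0.0871879612541985
 knob 102 [0.5981 0.138  0.1228] [0.6109 0.152  0.1365] [0.588  0.1282 0.1192]
 post 78 [0.5253 0.1213 0.0675] [[0.5156, 0.1128, 0.0407], [0.5294, 0.1259, 0.0803]]
 deck ((514.69970703125, 116.12751007080078), (147.0606231689453, 130.78298950195312), 14.491109848022461)
top lid rect 641.3130493164062 147.8616943359375 (140.4810791015625, 133.75576782226562) 14.691546440124512 slope [-0.14707167 -0.03920188  0.18785175] n 1633 z at c 0.08773631068060632
 knob 72 [0.6    0.1376 0.1227] [0.6118 0.1479 0.1391] [0.5871 0.1261 0.1194]
 post 34 [0.5211 0.1165 0.0763] [[0.5154, 0.109, 0.0479], [0.5291, 0.1227, 0.0821]]
 deck ((495.308837890625, 115.25360107421875), (147.36431884765625, 169.4865264892578), 0.43522879481315613)
```

The rows are not in the units I measure in: shifts go in shares of 80 cm and turns go in shares of pi rad. I convert before sending: -457 mm is -0.5713, -284 mm is -0.355, -0.66 rad is -0.2101.

Emit:
{"name": "drive_tool", "arguments": {
  "increments": [
    [-0.5713,-0.355,-0.0375,0,0,-0.2101,-1],
    [-0.5713,-0.355,-0.0375,0,0,-0.2101,-1],
    [-0.5713,-0.355,-0.0375,0,0,-0.2101,-1],
    [-0.5713,-0.355,-0.0375,0,0,-0.2101,-1],
    [-0.5713,-0.355,-0.0375,0,0,-0.2101,-1],
    [-0.5713,-0.355,-0.0375,0,0,-0.2101,-1],
    [-0.5713,-0.355,-0.0375,0,0,-0.2101,-1],
    [-0.5713,-0.355,-0.0375,0,0,-0.2101,-1],
    [-0.5713,-0.355,-0.0375,0,0,-0.2101,-1],
    [-0.5713,-0.355,-0.0375,0,0,-0.2101,-1],
    [-0.5713,-0.355,-0.0375,0,0,-0.2101,-1],
    [-0.5713,-0.355,-0.0375,0,0,-0.2101,-1]
  ],
  "newtons": 40
}}

```text
clock: 2.9
position: [0.5533, 0.1361, 0.2799]
tcp_rot: [180.0, -0.0, -165.1]
wrist_force: [-0.3, 0.5, 0.1]
width: 0.0855
finger_force: 0.0
```

```bash
python3 - <<'E'
from h import *
i=vision.camera_info('wrist'); im,d=vision.read_camera('wrist'); np.savez('w1',im=im,d=d,pose=i['pose'])
print(observe()['clock'],observe()['position'],np.round(i['pose'],3).tolist(),i['fx'],i['cx'],i['cy'])
for n in ("lid_knob","slide","pointer","clip","slide_post"):
  for o in vision.outline_of('wrist',n)[:2]:
    p=pts('wrist',d,o['mask'],i); print(n,round(o['p'],2),o['rect'],len(p),np.round(np.median(p,0),4) if len(p) else '')
save('w1.png',im)
E
```

```text
2.95 [0.55335315 0.136137   0.28002029] [[-0.256, -0.915, -0.312, 0.472], [0.967, -0.243, -0.083, 0.115], [0.0, -0.323, 0.946, 0.404], [0.0, 0.0, 0.0, 1.0]] 279.7595505766552 255.1485244408104 192.6734425789178
lid_knob 0.96 [189.0, 188.0, 302.8, 275.0] 9385 [0.6268 0.1446 0.0893]
slide 0.56 [231.1, 123.7, 276.0, 172.0] 1856 [0.5379 0.1214 0.0259]
pointer 0.74 [227.3, 120.6, 270.4, 172.4] 1792 [0.5376 0.1213 0.0259]
clip 0.43 [276.6, 129.2, 293.9, 134.2] 58 [0.5027 0.1633 0.0255]
slide_post 0.61 [225.1, 126.5, 276.6, 175.5] 1810 [0.5378 0.122  0.0259]
```

View pics/w1.png

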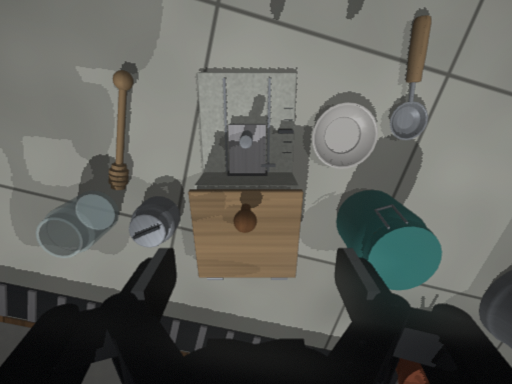

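The picture shows the knob at (245,220), the post top at about (246,141) and the clip at about (285,131), among painted ticks. I'll zoom in for the pointer.

```bash
cat >> h.py <<'E'
PSI=np.radians(14.7); O=np.array([.637,.1485,0]); RC=np.array([[np.cos(PSI),-np.sin(PSI),0],[np.sin(PSI),np.cos(PSI),0],[0,0,1]])
def cad(p): return (p-O)@RC
E
python3 - <<'E'
from h import *
z=np.load('w1.npz'); im,d=z['im'],z['d']; i=dict(vision.camera_info('wrist')); i['pose']=z['pose']
p=cad(pts('wrist',d,d>0,i)); full=np.full(d.shape+(3,),np.nan); full[d>0]=p
def q(n,m): print(n,m.sum(),np.round(np.nanmedian(full[m],0),4),np.round(np.nanpercentile(full[m],[3,97],axis=0),4).tolist())
X,Y,Z=full[...,0],full[...,1],full[...,2]
q('post top',(X<-.09)&(abs(Y)<.02)&(Z>.07)&(X>-.15))
q('post',(X<-.09)&(abs(Y)<.02)&(Z>.035)&(X>-.15))
q('clip',(X<-.075)&(Y>.03)&(Y<.066)&(Z>.02))
q('bar',(X<-.075)&(abs(Y)<.03)&(Z>.022)&(Z<.03))
q('deck',(X<-.075)&(Y<.07)&(Y>-.07)&(Z>.006)&(Z<.015))
q('knobtop',(Z>.125)&(abs(Y)<.03)&(X>-.09)&(X<.05))
q('lid',(Z>.076)&(Z<.108)&(abs(Y)<.08)&(X>-.09)&(X<.08))
m=(X<-.068)&(Y>.024)&(Y<.066)&(Z>.016)
for v,u in np.argwhere(m)[::3]: print(u,v,np.round(full[v,u]*1000,0),end=';')
c=im[95:195,205:315]; save('w1c.png',cv2.resize(c,(0,0),fx=6,fy=6,interpolation=cv2.INTER_CUBIC))
E
```

```text
post top 6411 [-0.0958 -0.001   0.3447] [[-0.1043, -0.0191, 0.3342], [-0.0941, 0.0188, 0.3541]]
post 6450 [-0.0958 -0.001   0.3447] [[-0.1049, -0.0191, 0.3335], [-0.0941, 0.0188, 0.3541]]
clip 7780 [-0.0966  0.0525  0.3275] [[-0.1023, 0.0317, 0.2803], [-0.0778, 0.065, 0.3524]]
bar 1452 [-1.026e-01  1.000e-04  2.570e-02] [[-0.1332, -0.0248, 0.0242], [-0.0765, 0.023, 0.0273]]
deck 7223 [-0.1529 -0.0024  0.0098] [[-0.1965, -0.0627, 0.0082], [-0.0814, 0.0602, 0.0126]]
knobtop 463 [-0.0444 -0.0029  0.1324] [[-0.0889, -0.029, 0.1257], [-0.0316, 0.0098, 0.3422]]
lid 8897 [-0.0075 -0.0006  0.0889] [[-0.0653, -0.0636, 0.0785], [0.06, 0.0617, 0.0975]]
279 129 [-128.   42.   22.];282 129 [-128.   46.   23.];285 129 [-128.   49.   24.];288 129 [-128.   54.   22.];291 129 [-128.   58.   23.];279 130 [-127.   41.   25.];282 130 [-127.   45.   26.];285 130 [-127.   49.   25.];288 130 [-127.   53.   25.];291 130 [-127.   57.   26.];278 131 [-125.   41.   18.];281 131 [-126.   44.   26.];284 131 [-125.   48.   26.];287 131 [-125.   52.   24.];290 131 [-126.   56.   26.];293 131 [-125.   60.   25.];28
[... 28230 characters left out ...]
78.  54. 336.];315 383 [-104.   24.  355.];318 383 [-104.   25.  356.];321 383 [-104.   25.  356.];324 383 [-104.   26.  355.];327 383 [-104.   27.  356.];330 383 [-103.   28.  355.];333 383 [-104.   28.  356.];336 383 [-103.   29.  355.];339 383 [-102.   30.  354.];342 383 [-101.   31.  354.];345 383 [-103.   31.  355.];348 383 [-102.   32.  354.];351 383 [-101.   33.  353.];354 383 [-101.   34.  354.];357 383 [-101.   35.  354.];361 383 [-102.   35.  354.];364 383 [-102.   37.  354.];367 383 [-101.   37.  354.];370 383 [-101.   38.  354.];373 383 [-101.   39.  354.];376 383 [-96.  42. 350.];379 383 [-85.  48. 342.];382 383 [-86.  48. 342.];385 383 [-83.  51. 340.];388 383 [-77.  54. 335.];
```

View pics/w1c.png

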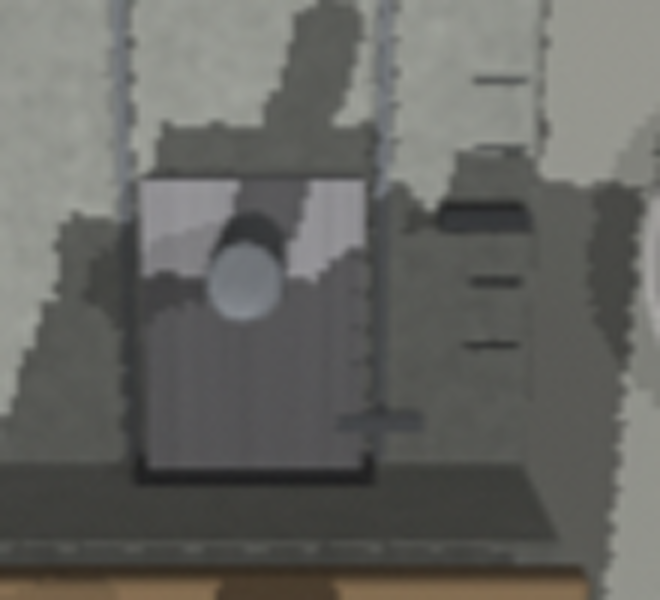

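The crop shows the clip at about (485,216) and the pointer tip at about (405,420), in crop pixels. In the dispenser frame the clip is at x≈-126 mm and the pointer at x≈-80 mm, so the pull is about 46 mm. Next I'll go down to the knob.

In the tool's units: 155 mm is 0.1938, 140 mm is 0.175.

Emit:
{"name": "drive_tool", "arguments": {
  "increments": [
    [-0.0563,-0.0125,0.0375,0,0,0,-1],
    [-0.0563,-0.0125,0.075,0,0,0,-1],
    [-0.0563,-0.0125,0.1125,0,0,0,-1],
    [-0.0563,-0.0125,0.15,0,0,0,-1],
    [-0.0563,-0.0125,0.175,0,0,0,-1],
    [-0.0563,-0.0125,0.1938,0,0,0,-1],
    [-0.0563,-0.0125,0.1938,0,0,0,-1],
    [-0.0563,-0.0125,0.1938,0,0,0,-1]
  ],
  "newtons": 40
}}

```text
clock: 4.2
position: [0.6005, 0.137, 0.1257]
tcp_rot: [-180.0, 0.1, -165.2]
wrist_force: [0.9, 1.1, -0.0]
width: 0.0861
finger_force: 0.0
```

Emit:
{"name": "drive_tool", "arguments": {
  "increments": [
    [0,0,0,0,0,0,1],
    [0,0,0,0,0,0,1],
    [0,0,0,0,0,0,1],
    [0,0,0,0,0,0,1],
    [0,0,0,0,0,0,1],
    [0,0,0,0,0,0,1],
    [0,0,0,0,0,0,1],
    [0,0,0,0,0,0,1]
  ],
  "newtons": 40
}}

```text
clock: 5.2
position: [0.6, 0.1367, 0.125]
tcp_rot: [-180.0, -0.0, -165.2]
wrist_force: [-0.9, -5.2, 4.2]
width: 0.0234
finger_force: 39.0
```

In the tool's units: -41 mm is -0.0513, -38 mm is -0.0475.

Emit:
{"name": "drive_tool", "arguments": {
  "increments": [
    [-0.0038,0,-0.0075,0,0,0,1],
    [-0.0088,0,-0.015,0,0,0,1],
    [-0.015,0,-0.0238,0,0,0,1],
    [-0.02,0,-0.0288,0,0,0,1],
    [-0.0238,0,-0.0338,0,0,0,1],
    [-0.0275,0,-0.0388,0,0,0,1],
    [-0.0325,0,-0.0425,0,0,0,1],
    [-0.0375,0,-0.0475,0,0,0,1],
    [-0.0425,0,-0.0513,0,0,0,1],
    [-0.0425,0,-0.0513,0,0,0,1]
  ]
}}

```text
clock: 6.45
position: [0.6328, 0.1454, 0.1656]
tcp_rot: [-180.0, -0.1, -165.2]
wrist_force: [0.7, -5.3, -2.2]
width: 0.0234
finger_force: 40.1
```

```bash
cat > lid.py <<'E'
from h import *
import sys
o=observe(); print(o['clock'],o['position'],o['width'])
for c in ('scene','top'):
    im,d=vision.read_camera(c); m=vision.outline_of(c,'lid')
    for k in m[:2]:
        p=cad(pts(c,d,k['mask'])); p=p[(p[:,2]>.073)&(abs(p[:,1])<.064)&(p[:,0]>-.08)&(p[:,0]<.09)&(p[:,2]<.19)]
        if len(p)<50: continue
        # robust line in x-z of the lid's upper face
        h=p[:,[0,2]]-[.065,.07]; 
        best=max(np.radians(np.arange(5,110,.5)),key=lambda t:(abs(h@[np.sin(t),np.cos(t)]-.008)<.0025).sum())
        n=(abs(h@[np.sin(best),np.cos(best)]-.008)<.0025).sum()
        print(c,round(k['p'],2),len(p),n,'angle',np.degrees(best))
    if len(sys.argv)>1: save(f'{sys.argv[1]}_{c}.png',im)
E
python3 lid.py
```

```text
6.45 [0.63277393 0.14536627 0.16556651] 0.02339530646518061
scene 0.59 2700 2386 angle 32.5
scene 0.35 2754 2434 angle 32.5
top 0.96 442 335 angle 33.5
```

Emit:
{"name": "drive_tool", "arguments": {
  "increments": [
    [-0.005,0,-0.0038,0,0,0,1],
    [-0.01,0,-0.0075,0,0,0,1],
    [-0.0163,0,-0.0106,0,0,0,1],
    [-0.0213,0,-0.0138,0,0,0,1],
    [-0.0275,0,-0.0169,0,0,0,1],
    [-0.0338,0,-0.0188,0,0,0,1],
    [-0.0369,0,-0.02,0,0,0,1],
    [-0.0369,0,-0.02,0,0,0,1]
  ]
}}

```text
clock: 7.65
position: [0.661, 0.1528, 0.1812]
tcp_rot: [-180.0, -0.1, -165.2]
wrist_force: [0.7, -6.0, -5.6]
width: 0.0234
finger_force: 40.8
```

```bash
python3 lid.py l1
```

```text
7.65 [0.66104773 0.15282524 0.18121603] 0.023373606683473526
scene 0.74 2368 2158 angle 47.0
top 0.56 432 358 angle 47.5
```

View pics/l1_scene.png

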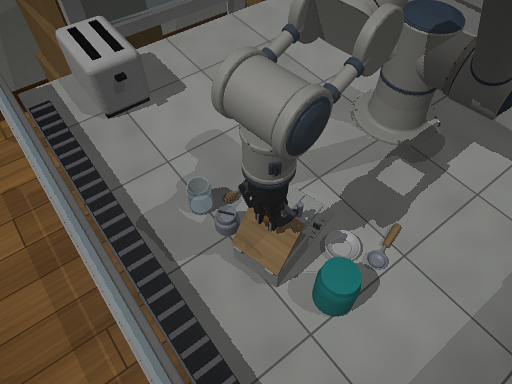

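The scene picture shows the gripper at (270,200) holding the knob of the raised lid at (270,240), with the neighbours in place. The lid is at about 47°, so I'll raise it 3° more, let go and rise.

In the tool's units: -5.5 mm is -0.0069, -2.5 mm is -0.0031.

Emit:
{"name": "drive_tool", "arguments": {
  "increments": [
    [-0.0031,0,-0.0013,0,0,0,1],
    [-0.0069,0,-0.0025,0,0,0,1],
    [-0.0069,0,-0.0025,0,0,0,1],
    [-0.0069,0,-0.0025,0,0,0,1]
  ]
}}

```text
clock: 8.35
position: [0.6663, 0.1542, 0.1832]
tcp_rot: [-180.0, -0.1, -165.2]
wrist_force: [0.6, -4.7, -6.9]
width: 0.0232
finger_force: 40.3
```

In the tool's units: -90 mm is -0.1125, -70 mm is -0.0875.

Emit:
{"name": "drive_tool", "arguments": {
  "increments": [
    [0,0,0,0,0,0,-1],
    [0,0,0,0,0,0,-1],
    [0,0,0,0,0,0,-1],
    [0,0,0,0,0,0,-1],
    [0,0,0,0,0,0,-1],
    [0,0,-0.0375,0,0,0,-1],
    [0,0,-0.0875,0,0,0,-1],
    [0,0,-0.1125,0,0,0,-1],
    [0,0,-0.1125,0,0,0,-1]
  ]
}}

```text
clock: 9.48
position: [0.6674, 0.1547, 0.2757]
tcp_rot: [-180.0, 0.2, -165.2]
wrist_force: [0.1, -0.3, -0.6]
width: 0.0852
finger_force: 0.0
```

```bash
python3 lid.py
```

```text
9.475 [0.66740903 0.15469936 0.27567513] 0.08521452856723184
scene 0.85 3056 2764 angle 49.5
top 0.87 677 560 angle 50.5
```

In the tool's units: 214 mm is 0.2675, 200 mm is 0.25.

Emit:
{"name": "drive_tool", "arguments": {
  "increments": [
    [0.0625,0.0025,0,0,0,0,-1],
    [0.125,0.0025,0,0,0,0,-1],
    [0.1888,0.0025,0.025,0,0,0,-1],
    [0.1888,0.0025,0.075,0,0,0,-1],
    [0.1888,0.0025,0.125,0,0,0,-1],
    [0.1888,0.0025,0.175,0,0,0,-1],
    [0.1888,0.0025,0.2188,0,0,0,-1],
    [0.1888,0.0025,0.25,0,0,0,-1],
    [0.1888,0.0025,0.2675,0,0,0,-1],
    [0.1888,0.0025,0.2675,0,0,0,-1],
    [0.1888,0.0025,0.2675,0,0,0,-1]
  ],
  "newtons": 60
}}

```text
clock: 11.05
position: [0.5206, 0.118, 0.0607]
tcp_rot: [-180.0, 0.1, -165.2]
wrist_force: [-0.1, -0.9, 0.1]
width: 0.0856
finger_force: 0.0
```

Emit:
{"name": "drive_tool", "arguments": {
  "increments": [
    [0,0,0,0,0,0,1],
    [0,0,0,0,0,0,1],
    [0,0,0,0,0,0,1],
    [0,0,0,0,0,0,1],
    [0,0,0,0,0,0,1],
    [0,0,0,0,0,0,1],
    [0,0,0,0,0,0,1],
    [0,0,0,0,0,0,1]
  ],
  "newtons": 60
}}

```text
clock: 12.05
position: [0.5209, 0.116, 0.0604]
tcp_rot: [-179.9, 0.0, -165.2]
wrist_force: [2.5, -26.4, 8.7]
width: 0.0145
finger_force: 58.7
```

```bash
cat > ptr.py <<'E'
from h import *
import sys
o=observe(); print(o['clock'],o['position'],o['width'],'tcp cad',np.round(cad(o['position']),4))
for c in ('wrist','scene','top'):
    i=vision.camera_info(c); im,d=vision.read_camera(c); full=np.full(d.shape+(3,),np.nan); full[d>0]=cad(pts(c,d,d>0,i))
    if c in sys.argv[2:]: save(sys.argv[1]+c+'.png',im)
    X,Y,Z=np.moveaxis(full,-1,0)
    for n,m in (('pointer',(Y>.028)&(Y<.036)&(Z>.019)&(Z<.031)&(X<-.072)&(X>-.17)),('clip',(Y>.043)&(Y<.06)&(Z>.022)&(Z<.03)&(X<-.072)&(X>-.17))):
        if m.sum(): print(c,n,m.sum(),np.round(np.nanmedian(full[m],0)*1000,1),np.round(np.nanpercentile(X[m],[5,95])*1000,1))
E
python3 ptr.py p1 wrist
```

```text
12.05 [0.52091273 0.11601867 0.06043391] 0.014534632809503865 tcp cad [-0.1205 -0.002   0.0604]
wrist clip 238 [-126.2   51.5   25.4] [-127.8 -123.5]
scene clip 13 [-125.    50.8   24.7] [-128.3 -123.8]
```

View pics/p1wrist.png

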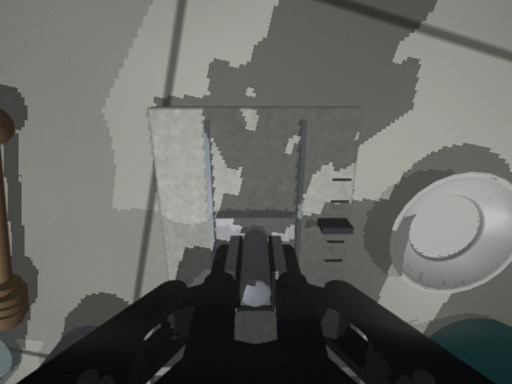

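The picture shows the post between the fingers at (257,260) and the clip at (335,226). I'll relieve the side force and pull.

In the tool's units: 46 mm is 0.0575, 44 mm is 0.055.

Emit:
{"name": "drive_tool", "arguments": {
  "increments": [
    [0,-0.0019,0,0,0,0,1],
    [0.005,-0.0019,0,0,0,0,1],
    [0.0125,-0.0019,0,0,0,0,1],
    [0.02,-0.0019,0,0,0,0,1],
    [0.0275,-0.0019,0,0,0,0,1],
    [0.035,-0.0019,0,0,0,0,1],
    [0.0425,-0.0019,0,0,0,0,1],
    [0.05,-0.0019,0,0,0,0,1],
    [0.055,-0.0019,0,0,0,0,1],
    [0.0575,-0.0019,0,0,0,0,1],
    [0.0575,-0.0019,0,0,0,0,1],
    [0.0575,-0.0019,0,0,0,0,1]
  ],
  "newtons": 80
}}

```text
clock: 13.7
position: [0.4784, 0.1046, 0.0605]
tcp_rot: [-179.9, 0.2, -165.2]
wrist_force: [8.9, -4.9, -0.0]
width: 0.0139
finger_force: 77.9
```

```bash
python3 ptr.py p2 wrist scene; python3 - <<'E'
import cv2
w=cv2.imread('pics/p2wrist.png'); s=cv2.imread('pics/p2scene.png')
cv2.imwrite('pics/p2.png',cv2.hconcat([cv2.resize(w[140:370,200:400],(400,460)),cv2.resize(s[150:265,240:340],(400,460),interpolation=cv2.INTER_CUBIC)]))
E
```

```text
13.7 [0.4784417  0.10456216 0.06052904] 0.013880960342418622 tcp cad [-0.1645 -0.0023  0.0605]
wrist clip 14 [-127.4   44.3   23.8] [-128.1 -126.6]
scene pointer 6 [-122.7   31.4   26.9] [-125.4 -121.5]
scene clip 15 [-124.3   52.4   25.6] [-127.6 -122.4]
```

View pics/p2.png

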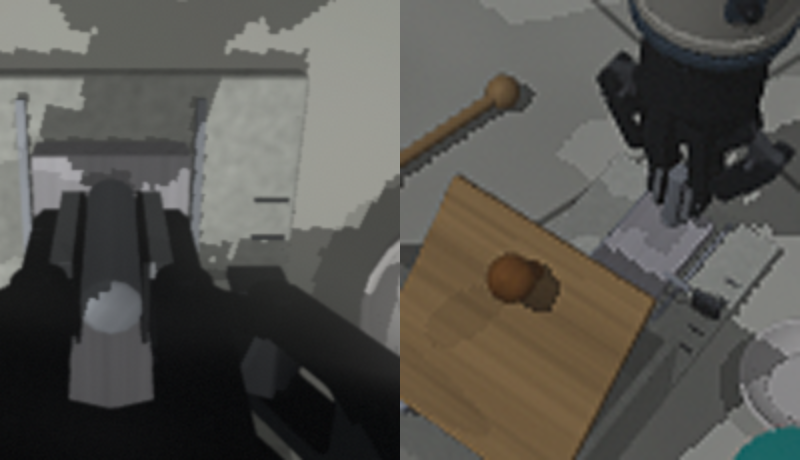

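The wrist crop shows the post still gripped at (110,250). The scene crop shows the pointer at (675,290) nearly level with the clip at (708,302), about 2 mm short.

In the tool's units: 2 mm is 0.0025.

Emit:
{"name": "drive_tool", "arguments": {
  "increments": [
    [0.0025,0,0,0,0,0,1],
    [0.0025,0,0,0,0,0,1],
    [0.0025,0,0,0,0,0,1],
    [0.0025,0,0,0,0,0,1]
  ]
}}

```text
clock: 14.35
position: [0.4766, 0.104, 0.0605]
tcp_rot: [-179.9, 0.2, -165.2]
wrist_force: [9.3, -4.6, 1.2]
width: 0.014
finger_force: 78.0
```

```bash
python3 lid.py; python3 - <<'E'
from h import *
o=observe(); print(o['clock'],np.round(cad(o['position']),4),o['wrist_force'])
P=[];C=[]
i=vision.camera_info('scene')
for k in range(15):
    im,d=vision.read_camera('scene'); q=cad(pts('scene',d,d>0,i))
    q=q[(q[:,0]<-.1)&(q[:,0]>-.15)&(q[:,2]>.0235)&(q[:,2]<.0305)]
    P.append(q[(q[:,1]>.028)&(q[:,1]<.037)]); C.append(q[(q[:,1]>.042)&(q[:,1]<.06)])
for n,a in (('ptr',P),('clip',C)):
    a=np.vstack(a)*1000; print(n,len(a),np.round(np.median(a,0),1),np.round(a.mean(0),1),np.round(np.percentile(a[:,0],[5,95]),1))
save('f.png',cv2.resize(im[195:235,290:340],(750,600),interpolation=cv2.INTER_CUBIC))
E
```

```text
14.35 [0.47656078 0.10404169 0.06051938] 0.01395852851717339
scene 0.89 3111 2802 angle 49.5
top 0.76 1107 909 angle 50.0
14.55 [-0.1664 -0.0023  0.0605] [ 9.79615753 -3.72962592  0.81371445]
ptr 101 [-125.1   32.3   26.7] [-125.4   32.2   26.7] [-128.6 -123.1]
clip 196 [-125.1   51.4   25.8] [-125.1   51.2   25.9] [-127.9 -122.4]
```

View pics/f.png

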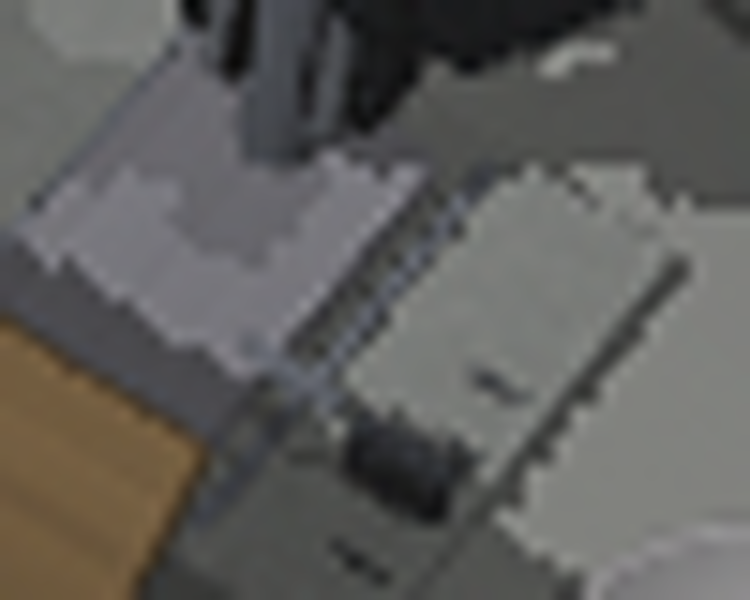

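The last crop shows the pointer's line at (300,390) running straight into the clip at (400,460). Both measure x = -125 mm, and the lid stands at 50°, so I'm handing in.

```bash
python3 -c "
from plant import order
print(order.close_job())"
```

```text
the job is handed in; nothing more can be done
None
```

The job is handed in at about 15 s of the 45 s: the lid stands by itself at about 50° and the slide is held by its post with the pointer level with the clip (both measured at x ≈ -125 mm); the other things on the sill showed no sign of being moved, though I did not re-measure them at the end.

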